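# Index the vial store and load a vial

## Robot

A 6-joint arm with a two-finger parallel gripper is mounted at the origin on the work surface. World frame = base frame: x ahead of the robot, y to its left, z up, the work surface at z = 0. Lengths are in mm, angles in rad, forces in N, time in s.
With the tool pointing down it reaches from about 300 to 775 mm from the base axis. Payload 14.6 kg.
Tool frame: the origin (TCP) lies midway between the tips of the shut fingers; the grasp point (between the pads) lies 19 mm behind it (manip.hold_point_z is the distance from the TCP to the grasp point, in mm); z points along the fingers, y is the direction in which the jaws open and shut (so a half turn about z gives the same grasp; the last joint's range is limited). The gripper opens to 94 mm and grips with 3 to 60 N. Pads are 16 mm wide; open, the fingers measure 119 mm over their backs; the gripper's body (75 mm by 177 mm) begins 78 mm behind the grasp point.
Start: joints at [1.053, 0.3, 1.521, -0, 1.321, -0.067], TCP at [239.623, 495.045, 205.446] pointing down, gripper open.
Joint ranges: [-3.03, 3.03], [-0.79, 2.21], [0.23, 2.52], [-1.04, 4.18], [0, 3.07], [-2.55, 2.55]. Speed limits (rad/s): [2.22, 2.22, 2.57, 3.14, 3.14, 3.14].

## Interface

Orientations are given as [roll, pitch, yaw] about the fixed x, y, z axes, in that order (R = Rz(yaw) Ry(pitch) Rx(roll)).
In Python, from cell import manip gives the robot as it stands.
- The arm moves only by the shell command python3 -m crank 'ROWS' [OPENING] [FORCE]. ROWS is JSON, a list of rows, each an object with "offset": the shift along the world's x, y, z in m, a list of three; "spin": the turn about the world's z in degrees. In form: [{"offset": [dx, dy, dz], "spin": spin}, ...]. A call has exactly 8 rows; each row is the pose to reach, as a shift and turn from the pose measured when the call began; what a row does not reach only later rows make up. A row lasts 1/12 s, in which the tool goes at most 41.7 mm and 7.16 degrees, less where a joint would pass 70% of its speed; a pose out of reach is approached as far as the arm can. A call with a gripper value outside its range is refused whole. OPENING is the opening, from 0 (shut) to 1 (fully open), set as the call begins (- or left out, the last holds). The fingers move at their own pace and stop on an object; FORCE is the grip in N (left out, the last holds). Time passes only in rows, so rows that repeat a pose let the fingers close, or fill a call up. It gives the time, the measured TCP pose, the force and the opening at its end, in the units of the state.
- manip.read_state(): the state, without advancing time (a new reading comes with each control period).
- manip.camera(name): name is "scene" or "side" or "wrist"; returns a dict with "pixels" (400x640x3 uint8, red, green, blue), "fx", "fy", "cx", "cy" (pixels), "k1" (the pictures are not rectified: a ray, as slopes to the right and down, at radius r is drawn at 1 + k1 r^2 times it, then the intrinsics apply), "extrinsics" (4x4, takes a point from world to camera coordinates); the wrist camera has in their place "hand_eye" (4x4, takes a point from camera to tool coordinates, whose origin is the TCP and whose axes are the flange's). Camera axes: x right, y down, z forward; pixel columns grow to the right and rows downward; lengths in mm; the calibration is good to about 2 mm. A picture is of the moment at which its call begins: read the wrist's pose just before it. There is no depth.
- manip.sign_off(): hands the job in, once; it reports no verdict.
Trained networks look in a picture, given as the dict that the camera call returned (one of the last four; its "shot" number tells which), for a name from the list of things; names that differ only in an ending like _2 or _b are one class to them, and where a whole thing is asked for, a point or a joint stands for the part that bears it (a point fixed in the world has none). Each returns a list of dicts, best first, with "conf" (0 to 1); they miss things now and then, are a little off and sometimes report something else, mostly with a low value. They report only what shows in the picture. A call takes as long as a camera call.
- manip.search_frame(picture, name): "location" ([x, y, z] in mm, in world coordinates, good to about 4 mm: the middle of the surface that is visible of it).
- manip.masks_of(picture, name): "mask" (400x640 bool, what is visible of it).
The state is a dict: "clock": time; "joints": joint angles; "qd": joint speeds; "effort": joint torques, N m; "eef_pos": TCP position; "eef_rot": TCP orientation; "wrist_force": force on the tool from outside, world axes, zero at the start; "moment": the same for the moment, N m; "finger_gap": finger opening in mm.
Only numpy, scipy, OpenCV 4.12 (cv2) and the standard library are available. Lean on these libraries where they do the work, as an engineer would, in place of code of your own. Each camera call takes 0.05 s, during which the arm holds its last target. There are 200 camera calls.

## Task

Turn the knob of the steel vial store until the wheel's one empty pocket is centred in the window of its cover. Then stand the amber vial in that pocket through the window and press it slowly down on the stiff sliding seat until you feel the hard stop under about 20 N, never over 30 N. Let go with the vial upright in the window, and leave the canister, pump bottle and tray undisturbed.

Things in the scene. Friction and masses are not known exactly. Their poses are not given: they have to be found in the camera images.
- store: flat square steel case, 200 x 200 mm, 50 mm tall, fixed to the table. Origin: centre of its underside, on the wheel's axis. Its fixed cover's top is 50 mm up (4 mm thick); the one window lies on the case's own +x side. Store and vial are damaged if they press on each other with more than 30 N (all contacts added, wedging too).
- window (a point): centre of the rectangular window in the cover, at the cover's top face, 62 mm from the wheel's axis along the case's +x. The opening is 42 mm radially and 46 mm across.
- knob (a point): point on the wheel's axis, 78 mm above the table, where the black bar knob is gripped. The bar is 14 mm thick, 44 mm long plus a nose reaching 29 mm from the axis, and spans 57 to 93 mm above the table; below it is a 24 mm round collar. The frame turns with the knob: +x along the bar to the nose (white line on top), which points to the empty pocket; z up.
- wheel (a joint): angle of wheel and knob, rad, growing anticlockwise seen from above. 0: empty pocket centred in the window. Turns from -0.8 to 2.4, starts between 0.6 and 1.8, stays where it is left (stiff: 0.15 N m to turn). The other five places, 60 degrees apart, are full and show a flat metal cap.
- pocket (a point): centre of the empty pocket's mouth, in the wheel's top face, 42 mm above the table, 62 mm from the axis. Round, 30 mm wide, 2 mm chamfer; its bottom is a sliding seat (listed apart). x points away from the axis, z up. About 2.5 N sideways on the pocket turns the wheel a little.
- seat: 27 mm round rubber seat, the pocket's bottom. Origin: centre of its top, 25 to 33 mm above the table at the start. Stiff: it slides down under about 10 N, stays where pushed, and 6 to 8 mm lower meets a hard stop whose height differs each time (seat top then 19 to 25 mm up) and can only be felt: the push rises steeply. The vial is home once it bears on the seat with over 14 N.
- vial_mid (a point): centre (40 mm above the foot) of the loose amber glass vial, upright on the table, 80 mm tall, 40 to 85 g. Body 28 mm wide from 4 to 65 mm above the foot (foot chamfered to 22 mm), metal cap 21 mm wide from 70 mm up. z is its axis. Fully home in the pocket this point is 59 to 65 mm above the table (49 to 55 mm of vial above the cover).
- canister: bystander: lidded steel cotton canister, 94 mm wide, 105 mm tall. Origin: centre of its underside.
- sanitiser: bystander: clear pump bottle, 64 mm wide, 182 mm tall, spout towards its -x. Origin: centre of its underside.
- tray: bystander: closed steel instrument tray, 110 x 210 mm, 63 mm tall with its lid handle. Origin: centre of its underside.

How it is judged (in metres and radians):
On the way, in this order (a step that is already met when the one before it is completed fails the run):
1. the empty pocket is turned into the window (within 0.09 rad of centre), the vial still outside the store (value of joint wheel between -0.09 and 0.09 rad and horizontal distance between vial_mid and window above 0.05 m), for 0.2 s.
2. the vial, upright in the pocket, is pressed steadily on the seat with more than 14 N, so that the seat meets its hard stop; the pocket still in the window (value of joint wheel between -0.09 and 0.09 rad and horizontal distance between vial_mid and pocket below 0.004 m and height (world z) of vial_mid below 0.068 m and angle between vial_mid's own z axis and vertical below 0.08 rad and distance between vial_mid and seat below 0.043 m and contact force between vial and seat above 14 N and linear speed of vial below 0.02 m/s), for 0.03 s.
At the end, for the whole second after the job is handed in: The pocket is in the window (wheel within 0.09 rad of 0); the vial stands in it, its axis within 4 mm of the pocket's and within 0.08 rad of upright, standing on the pressed-down seat (middle less than 43 mm from the centre of the seat's top and less than 68 mm above the table), at rest and let go (value of joint wheel between -0.09 and 0.09 rad and horizontal distance between vial_mid and pocket below 0.004 m and height (world z) of vial_mid below 0.068 m and angle between vial_mid's own z axis and vertical below 0.08 rad and distance between vial_mid and seat below 0.043 m and linear speed of vial below 0.01 m/s and contact force between the fingers and vial below 0.1 N); the robot touches nothing.
It fails at once if the vial and the store press on each other with more than 30 N, all their contacts added up (contact force between vial and store above 30 N).
It fails at once if the canister is moved more than 15 mm (distance of canister from where it was at the start of the episode above 0.015 m).
It fails at once if the sanitiser is moved more than 15 mm (distance of sanitiser from where it was at the start of the episode above 0.015 m).
It fails at once if the tray is moved more than 15 mm (distance of tray from where it was at the start of the episode above 0.015 m).
It also fails if it takes over 72 s, if anything falls off the work surface, if the arm or the gripper's body presses on something with over 40 N, if the wrist force passes 120 N, or if a joint passes its speed limit or range.

## Working session

There is one attempt and no reset: what is moved stays moved. The work goes in short steps, Python scripts to look and compute and a shell command to move; the robot and the scene stay as the last step left them, time stands still between calls to the robot, and variables do not carry over. Pictures are saved under pics/ and viewed, about 8 in all and at most 12, crops included, and the job is handed in when it is done.

```bash
mkdir -p pics; ls
cat > h.py <<'E'
import numpy as np, cv2
from cell import manip
from scipy.spatial.transform import Rotation as R
def shot(n):
    s=manip.read_state(); p=manip.camera(n)
    if n=="wrist":
        T=np.eye(4); T[:3,:3]=R.from_euler('xyz',s["eef_rot"]).as_matrix(); T[:3,3]=s["eef_pos"]
        p["E"]=np.linalg.inv(T@np.array(p["hand_eye"]))
    else: p["E"]=np.array(p["extrinsics"])
    return p
def proj(p,X):
    X=np.atleast_2d(X).astype(float); c=X@p["E"][:3,:3].T+p["E"][:3,3]; m=c[:,:2]/c[:,2:]
    m=m*(1+p["k1"]*(m**2).sum(1,keepdims=True)); return m*[p["fx"],p["fy"]]+[p["cx"],p["cy"]]
def back(p,uv,z):
    "pixel(s) to world point(s) at height z"
    d=(np.atleast_2d(uv).astype(float)-[p["cx"],p["cy"]])/[p["fx"],p["fy"]]; m=d.copy()
    for _ in range(30): m=d/(1+p["k1"]*(m**2).sum(1,keepdims=True))
    r=np.c_[m,np.ones(len(m))]@p["E"][:3,:3]; o=-p["E"][:3,:3].T@p["E"][:3,3]
    return o+r*((z-o[2])/r[:,2])[:,None]
def save(p,f,crop=None,k=1):
    im=cv2.cvtColor(p["pixels"],cv2.COLOR_RGB2BGR)
    if crop: a,b,c,d=crop; im=im[b:d,a:c]
    cv2.imwrite("pics/"+f,cv2.resize(im,None,fx=k,fy=k,interpolation=cv2.INTER_CUBIC))
E
cat > a.py <<'E'
from h import *
np.set_printoptions(precision=1,suppress=True)
print(manip.read_state(), manip.hold_point_z)
for n in ("scene","side"):
    p=shot(n); save(p,n+"0.png")
    print(n,"cam at",-p["E"][:3,:3].T@p["E"][:3,3])
    for t in ("store","knob","vial_mid","canister","sanitiser","tray","pocket"):
        try: print(t,[(np.array(d["location"]),round(d["conf"],2)) for d in manip.search_frame(p,t)[:2]])
        except Exception as e: print(t,e)
E
python3 a.py; cd pics; python3 -c "
import cv2,numpy as np
cv2.imwrite('both.png',cv2.resize(np.vstack([cv2.imread('scene0.png'),cv2.imread('side0.png')]),None,fx=.75,fy=.75))"
```

```text
pics
{'clock': 0.0, 'joints': array([ 1.1,  0.3,  1.5,  0. ,  1.3, -0.1]), 'qd': array([-0., -0.,  0.,  0., -0., -0.]), 'effort': array([  0. , -53.2, -35.3,   0.1,   0. ,  -0. ]), 'eef_pos': array([239.5, 494.8, 204.9]), 'eef_rot': array([-3.1, -0. ,  2.7]), 'wrist_force': array([-0.1, -0.1,  0.2]), 'moment': array([ 0., -0.,  0.]), 'finger_gap': 93.93895556668222} 18.8
scene cam at [ 885.8 -535.2  940.3]
store [(array([529.6, -44.1,  54.9]), 0.69)]
knob [(array([552.6,  -4. ,  41.4]), 0.83)]
vial_mid [(array([508.3, 288. ,  54.3]), 0.75)]
canister [(array([ 495.7, -343. ,   86. ]), 0.9)]
sanitiser [(array([ 720.8, -202.7,  130.7]), 0.92)]
tray [(array([777.1, 136.3,  38.5]), 0.94)]
pocket [(array([552.4,  -2.3,  44.2]), 0.8), (array([522.2, -45.4,  50.1]), 0.61)]
side cam at [  18.8 -576.1  773.9]
store [(array([485.3, -42.7,  47.1]), 0.6), (array([ 462.1, -346.3,   88.1]), 0.3)]
knob [(array([516. , -14. ,  71.3]), 0.64)]
vial_mid [(array([498.2, 280.4,  53.1]), 0.59), (array([ 703.7, -200.3,  100.9]), 0.59)]
canister [(array([ 463.2, -344.6,   88.1]), 0.59)]
sanitiser [(array([ 703.2, -199.3,  105.9]), 0.85)]
tray [(array([767.1, 141.4,  39.6]), 0.76)]
pocket [(array([517.7, -25.2,  72.5]), 0.83)]
```

View pics/both.png

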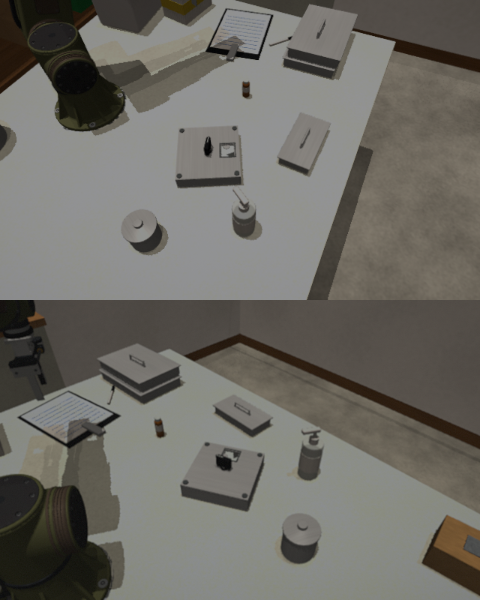

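The store, with its window on the far right side, is at about (277,193)/(303,200) in the scene picture. The vial is at about (328,117). Next I'll take the wrist camera over the store.

```bash
python3 -m crank '[{"offset":[0.02,-0.035,0.015],"spin":0},{"offset":[0.04,-0.07,0.03],"spin":0},{"offset":[0.06,-0.105,0.05],"spin":0},{"offset":[0.08,-0.14,0.07],"spin":0},{"offset":[0.1,-0.175,0.09],"spin":0},{"offset":[0.12,-0.21,0.11],"spin":0},{"offset":[0.14,-0.245,0.12],"spin":0},{"offset":[0.16,-0.28,0.13],"spin":0}]' 1 20
cat > b.py <<'E'
from h import *
np.set_printoptions(precision=2,suppress=True)
p=shot("wrist"); save(p,"w1.png"); s=manip.read_state()
print(s["eef_pos"],s["eef_rot"]); print(np.array(p["hand_eye"]),p["fx"],p["k1"])
for t in ("store","vial_mid","knob"): print(t,[(np.array(d["location"]),round(d["conf"],2)) for d in manip.search_frame(p,t)[:2]])
E
python3 b.py
```

```text
clock: 1.47
eef_pos: [392.7, 226.4, 332.9]
eef_rot: [3.14, 0.001, 2.691]
wrist_force: [-0.4, 0.2, -0.3]
finger_gap: 94.0
[395.82 221.7  334.46] [3.14 0.   2.69]
[[   0.     -0.96   -0.28   80.09]
 [   1.      0.      0.     -0.69]
 [  -0.     -0.28    0.96 -179.46]
 [   0.      0.      0.      1.  ]] 327.3837292975006 -0.03950041852468514
store [(array([499.7,  21.6,  49.5]), 0.56)]
vial_mid [(array([569.8,   5.1,  39.7]), 0.64), (array([492. , 293.3,  65.1]), 0.61)]
knob [(array([574.2,   1.5,  40.3]), 0.75), (array([497.8,  22.5,  48.4]), 0.34)]
```

View pics/w1.png

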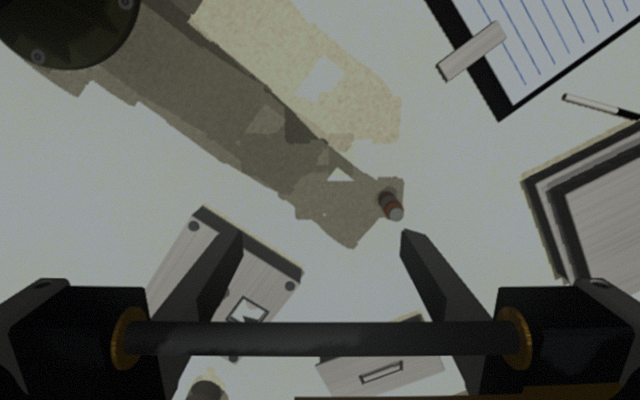

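In the wrist picture the vial stands at about (390,203) with its cap at (396,213). The store is partly hidden by the left finger, with the window at (248,312). Next I'll centre over the store.

```bash
python3 -m crank '[{"offset":[0.02,-0.035,0],"spin":0},{"offset":[0.035,-0.07,0],"spin":0},{"offset":[0.05,-0.105,0],"spin":0},{"offset":[0.065,-0.14,0],"spin":0},{"offset":[0.08,-0.175,0],"spin":0},{"offset":[0.095,-0.21,0],"spin":0},{"offset":[0.105,-0.242,0],"spin":0},{"offset":[0.105,-0.242,0],"spin":0}]'
python3 - <<'E'
from h import *
np.set_printoptions(precision=2,suppress=True)
p=shot("wrist"); save(p,"w2.png",(120,60,520,360),2); s=manip.read_state()
print(s["eef_pos"],s["eef_rot"],s["wrist_force"])
np.savez("w2.npz",E=p["E"],fx=p["fx"],fy=p["fy"],cx=p["cx"],cy=p["cy"],k1=p["k1"],pixels=p["pixels"])
for t in ("store","knob","pocket"): print(t,[(np.array(d["location"]),round(d["conf"],2)) for d in manip.search_frame(p,t)[:2]])
E
```

```text
clock: 2.33
eef_pos: [498.5, -17.4, 330.3]
eef_rot: [-3.141, -0.001, 2.687]
wrist_force: [-0.5, 1.4, -1.1]
finger_gap: 94.2
[497.92 -15.24 330.5 ] [-3.14 -0.    2.69] [-0.61  1.26  0.5 ]
store [(array([509.5, -17.8,  47.4]), 0.86)]
knob [(array([556.8,  -8.3,  43.3]), 0.89), (array([509.7, -20.8,  47.3]), 0.26)]
pocket [(array([554.2,  -3.1,  39.5]), 0.91)]
```

View pics/w2.png

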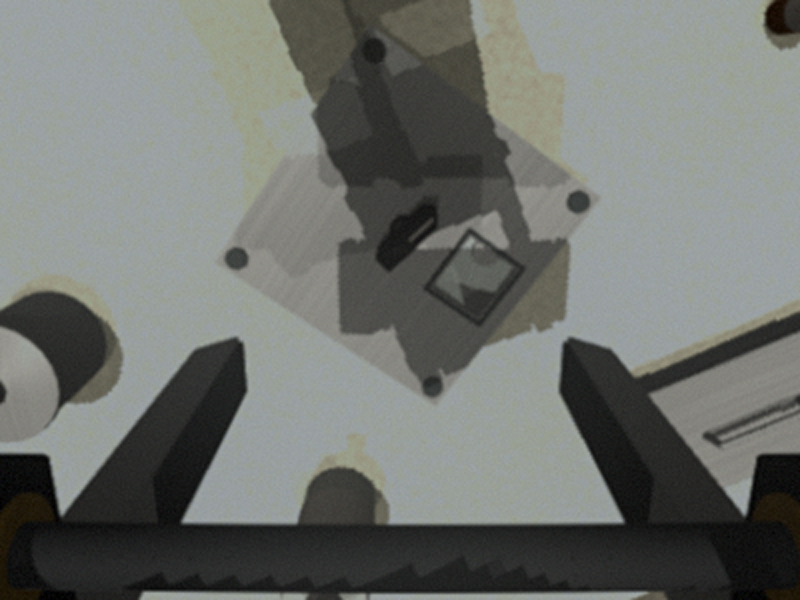

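The crop shows the cover screws at (373,50), (578,202), (432,386) and (236,259). The window corners are at (470,231), (523,268), (480,324) and (427,286). The knob's white line runs about (413,240)→(436,218), with the nose at the upper right.

Run:
```python
from h import *
np.set_printoptions(precision=2,suppress=True)
p=dict(np.load("w2.npz"))
f=lambda a:np.array(a)/2+[120,60]
S=back(p,f([(373,50),(578,202),(432,386),(236,259)]),51); W=back(p,f([(470,231),(523,268),(480,324),(427,286)]),50)
print(S,S.mean(0),np.linalg.norm(S-np.roll(S,1,0),axis=1)); print(W,W.mean(0),np.linalg.norm(W-np.roll(W,1,0),axis=1))
d=W.mean(0)-S.mean(0); print("win dist",np.linalg.norm(d),"yaw",np.arctan2(d[1],d[0]))
for a,b,off in ((1,0,np.pi/2),(2,3,np.pi/2),(1,2,0),(0,3,0)):
    e=S[a]-S[b]; print(np.degrees(np.arctan2(e[1],e[0])))
K=back(p,f([(413,240),(436,218)]),93); d=K[1]-K[0]; print(K,np.degrees(np.arctan2(d[1],d[0])))
# knob top band: dark outline in the picture
c=S.mean(0); T=np.array([c[0],c[1],93]); print("axis top px (crop)",(proj(p,T)-[120,60])*2)
for a in range(0,181,15):
    t=np.radians(a); print(a,(proj(p,[c[0]+29*np.cos(t),c[1]+29*np.sin(t),93])-[120,60])*2)
save(p,"k2.png",(290,140,400,240),7)
```

```text
[[ 397.78    9.6    51.  ]
 [ 553.13   94.24   51.  ]
 [ 636.74  -59.97   51.  ]
 [ 482.95 -144.76   51.  ]] [517.65 -25.22  51.  ] [176.3  176.92 175.42 175.62]
[[538.91  16.53  50.  ]
 [581.06  39.94  50.  ]
 [606.99  -6.12  50.  ]
 [562.69 -28.98  50.  ]] [572.41   5.34  50.  ] [51.35 48.21 52.86 49.85]
win dist 62.72150452402215 yaw 0.5090538900854554
28.582727132113153
28.871157714714013
118.46517381139785
118.8875503110631
[[517.54 -19.36  93.  ]
 [510.91   0.37  93.  ]] 108.5589927148285
axis top px (crop) [[405.02 243.98]]
0 [[424.1  282.09]]
15 [[433.67 276.05]]
30 [[441.36 267.82]]
45 [[446.65 257.91]]
60 [[449.16 246.96]]
75 [[448.67 235.7 ]]
90 [[445.17 224.91]]
105 [[438.88 215.33]]
120 [[430.2  207.67]]
135 [[419.72 202.49]]
150 [[408.19 200.17]]
165 [[396.43 200.89]]
180 [[385.28 204.59]]
```

View pics/k2.png

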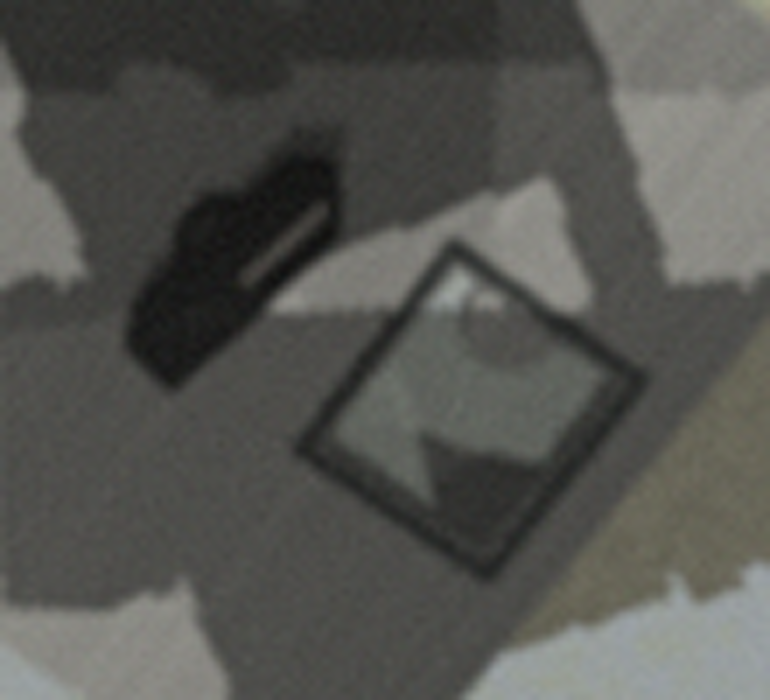

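The case yaw is about 28.7° and the axis is at (517.6,-25.2). Screw spacing and window distance both agree with this. The knob points at about 108.5°, so the wheel is at about +80°. Next I'll go down over the knob.

```bash
python3 -m crank '[{"offset":[0.003,-0.001,-0.03],"spin":-7},{"offset":[0.006,-0.003,-0.06],"spin":-14},{"offset":[0.01,-0.005,-0.09],"spin":-21},{"offset":[0.014,-0.007,-0.12],"spin":-28},{"offset":[0.017,-0.009,-0.145],"spin":-35},{"offset":[0.02,-0.010,-0.17],"spin":-42},{"offset":[0.02,-0.010,-0.18],"spin":-45.5},{"offset":[0.02,-0.010,-0.18],"spin":-45.5}]' 0.55 40
python3 - <<'E'
from h import *
np.set_printoptions(precision=3,suppress=True)
p=shot("wrist"); s=manip.read_state(); print(s["eef_pos"],s["eef_rot"],s["joints"],s["wrist_force"])
save(p,"w3.png")
print((proj(p,[[517.6,-25.2,93]])))
E
```

```text
clock: 3.2
eef_pos: [516.1, -21.1, 149.0]
eef_rot: [-3.138, -0.002, 1.895]
wrist_force: [-0.2, 0.1, 0.4]
finger_gap: 51.8
[516.841 -21.409 150.841] [-3.141 -0.001  1.9  ] [-0.113  0.281  1.678  0.001  1.184 -0.442] [ 0.098 -0.347  0.65 ]
[[321.124 216.834]]
```

View pics/w3.png

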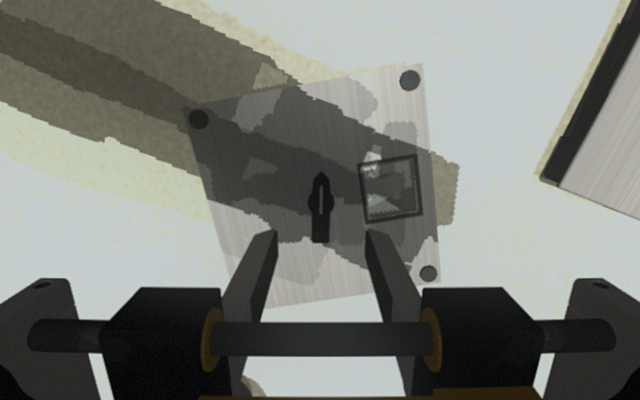

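The knob's bar lies along the tool x axis (u≈321, nose up at v=172). The screws are at (410,80), (198,118) and (428,273).

```bash
python3 -m crank '[{"offset":[0.001,-0.004,-0.015],"spin":0},{"offset":[0.001,-0.004,-0.03],"spin":0},{"offset":[0.001,-0.004,-0.045],"spin":0},{"offset":[0.001,-0.004,-0.06],"spin":0},{"offset":[0.001,-0.004,-0.075],"spin":0},{"offset":[0.001,-0.004,-0.085],"spin":0},{"offset":[0.001,-0.004,-0.089],"spin":0},{"offset":[0.001,-0.004,-0.089],"spin":0}]'
python3 - <<'E'
from h import *
np.set_printoptions(precision=3,suppress=True)
p=shot("wrist"); s=manip.read_state(); print(s["eef_pos"],s["eef_rot"],s["wrist_force"])
T=np.eye(4);T[:3,:3]=R.from_euler('xyz',[-3.141,-.001,1.9]).as_matrix();T[:3,3]=[516.841,-21.409,150.841]
q=dict(p);q["E"]=np.linalg.inv(T@np.array(p["hand_eye"]))
S=back(q,[(410,80),(198,118),(428,273)],51);print(S,(S[1]+S[2])/2)
K=back(q,[(321,186),(321,213),(321,172)],93);print(K)
E
```

```text
clock: 3.92
eef_pos: [517.9, -25.0, 62.0]
eef_rot: [-3.141, -0.001, 1.901]
wrist_force: [0.4, -0.2, 0.4]
finger_gap: 52.0
[518.196 -25.097  62.551] [-3.141 -0.001  1.901] [ 0.223 -0.084  0.256]
[[553.744  94.293  51.   ]
 [397.679   9.133  51.   ]
 [639.01  -61.208  51.   ]] [518.344 -26.038  51.   ]
[[510.718  -3.023  93.   ]
 [517.622 -23.197  93.   ]
 [507.263   7.072  93.   ]]
```

```bash
python3 -m crank '[{"offset":[0,-0.0005,0],"spin":0},{"offset":[0,-0.0005,0],"spin":0},{"offset":[0,-0.0005,0],"spin":0},{"offset":[0,-0.0005,0],"spin":0},{"offset":[0,-0.0005,0],"spin":0},{"offset":[0,-0.0005,0],"spin":0},{"offset":[0,-0.0005,0],"spin":0},{"offset":[0,-0.0005,0],"spin":0}]' 0 40
python3 -c "
from cell import manip
s=manip.read_state();print(s)"
```

```text
clock: 4.63
eef_pos: [517.1, -26.1, 62.6]
eef_rot: [-3.138, -0.001, 1.901]
wrist_force: [-10.3, -3.8, 7.2]
finger_gap: 13.7
{'clock': 4.6333, 'joints': array([-1.20979222e-01,  3.99289826e-01,  1.74955576e+00, -2.64237393e-04,
        9.96232052e-01, -4.50936887e-01]), 'qd': array([ 0.00195305, -0.00224654,  0.0011555 ,  0.00056017, -0.00178867,
       -0.00082376]), 'effort': array([ 2.29709744e+00, -4.99188817e+01, -3.17689705e+01,  1.11240897e+00,
       -2.42950849e+00, -4.57311049e-03]), 'eef_pos': array([517.0531858 , -26.05065243,  62.63290733]), 'eef_rot': array([-3.13835957e+00, -1.31960774e-03,  1.90089585e+00]), 'wrist_force': array([-10.34572293,  -3.82660176,   7.16797897]), 'moment': array([-0.78920704,  1.86511188, -0.01956242]), 'finger_gap': 13.666866922130463}
```

```bash
python3 -m crank '[{"offset":[0,0,0],"spin":-4},{"offset":[0,0,0],"spin":-10},{"offset":[0,0,0],"spin":-16},{"offset":[0,0,0],"spin":-22},{"offset":[0,0,0],"spin":-28},{"offset":[0,0,0],"spin":-34},{"offset":[0,0,0],"spin":-40},{"offset":[0,0,0],"spin":-40}]'
python3 -c "
from cell import manip
s=manip.read_state();print(s['eef_rot'],s['moment'])"
```

```text
clock: 5.3
eef_pos: [516.1, -26.0, 62.6]
eef_rot: [-3.136, -0.001, 1.196]
wrist_force: [-8.4, 0.2, 7.1]
finger_gap: 13.6
[-3.13615720e+00 -6.12910929e-04  1.19597896e+00] [-0.1207897   1.36539594 -0.10400463]
```

```bash
python3 -m crank '[{"offset":[0,0,0],"spin":-5},{"offset":[0,0,0],"spin":-11},{"offset":[0,0,0],"spin":-17},{"offset":[0,0,0],"spin":-23},{"offset":[0,0,0],"spin":-29},{"offset":[0,0,0],"spin":-35},{"offset":[0,0,0],"spin":-39.8},{"offset":[0,0,0],"spin":-39.8}]'
python3 -c "
from cell import manip
s=manip.read_state();print(s['eef_rot'],s['moment'])"
python3 -m crank '[{"offset":[0,0,0],"spin":0},{"offset":[0,0,0],"spin":0},{"offset":[0,0,0],"spin":0},{"offset":[0,0,0],"spin":0},{"offset":[0,0,0],"spin":0},{"offset":[0,0,0],"spin":0},{"offset":[0,0,0],"spin":0},{"offset":[0,0,0],"spin":0}]' 0.5
python3 -m crank '[{"offset":[0,0,0.02],"spin":0},{"offset":[0,0,0.05],"spin":0},{"offset":[0,0,0.08],"spin":0},{"offset":[0,0,0.11],"spin":0},{"offset":[-0.01,-0.005,0.14],"spin":0},{"offset":[-0.02,-0.01,0.17],"spin":0},{"offset":[-0.03,-0.015,0.19],"spin":0},{"offset":[-0.03,-0.015,0.19],"spin":0}]'
python3 - <<'E'
from h import *
np.set_printoptions(precision=3,suppress=True)
p=shot("wrist"); s=manip.read_state(); print(s["eef_pos"],s["eef_rot"],s["wrist_force"])
save(p,"w4.png",(170,20,490,260),2.5)
np.savez("w4.npz",E=p["E"],fx=p["fx"],fy=p["fy"],cx=p["cx"],cy=p["cy"],k1=p["k1"],pixels=p["pixels"])
E
```

```text
clock: 5.97
eef_pos: [515.4, -25.4, 62.6]
eef_rot: [-3.135, 0.0, 0.496]
wrist_force: [-7.1, 6.4, 5.2]
finger_gap: 13.9
[-3.13456712e+00  4.36609857e-04  4.95980090e-01] [ 0.64950459  0.95922265 -0.21178484]
clock: 6.63
eef_pos: [515.5, -25.5, 62.6]
eef_rot: [-3.135, 0.0, 0.496]
wrist_force: [0.1, 0.7, 0.4]
finger_gap: 46.9
clock: 7.3
eef_pos: [485.7, -41.2, 257.1]
eef_rot: [-3.139, -0.005, 0.496]
wrist_force: [1.2, 0.3, 0.8]
finger_gap: 47.0
[485.699 -40.799 254.522] [-3.137 -0.003  0.495] [-0.413 -0.183 -0.903]
```

View pics/w4.png

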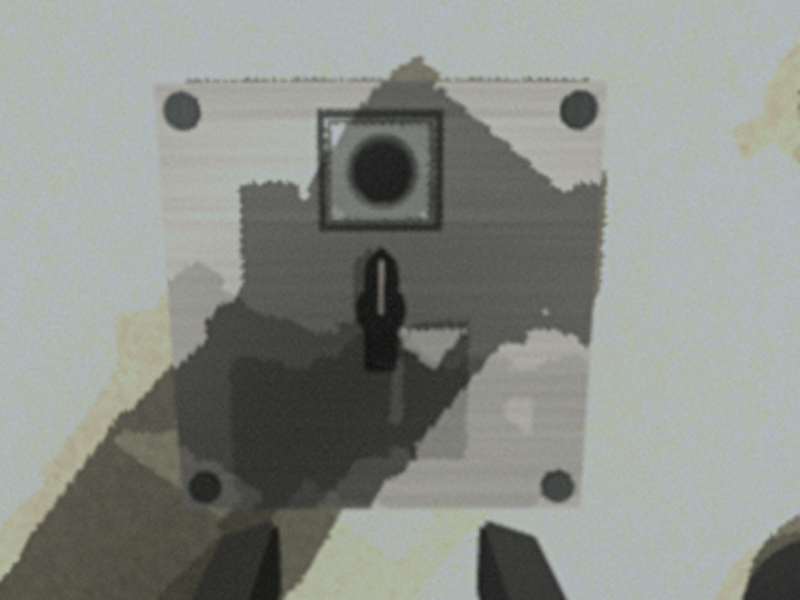

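The pocket is a dark round at crop (384,172) inside the window frame (319–442, 112–230). The screws are at (182,110), (578,108), (557,486) and (204,487).

Run:
```python
from h import *
np.set_printoptions(precision=2,suppress=True)
p=dict(np.load("w4.npz")); f=lambda a:np.array(a)/2.5+[170,20]
S=back(p,f([(182,110),(578,108),(557,486),(204,487)]),51); c=S.mean(0); print(S,c)
x=(S[0]+S[1]-S[2]-S[3]); yaw=np.arctan2(x[1],x[0])
y=(S[0]+S[3]-S[1]-S[2]); yaw2=np.arctan2(y[1],y[0])-np.pi/2; print("yaw",yaw,yaw2)
W=back(p,f([(319,112),(442,112),(442,230),(319,230)]),50).mean(0); print("win",W,c+62*np.array([np.cos(yaw),np.sin(yaw),0]))
g=cv2.cvtColor(p["pixels"],cv2.COLOR_RGB2GRAY); 
u0,v0=f([384,172]).astype(int); m=(g[v0-16:v0+17,u0-16:u0+17]<55).astype(np.uint8)
n,l,st,ce=cv2.connectedComponentsWithStats(m); k=l[16,16]; pc=ce[k]+[u0-16,v0-16]; print("pocket px",pc,st[k])
for z in (42,40): P=back(p,pc,z)[0]; d=P-c; print("pocket",z,P,np.hypot(*d[:2]),np.arctan2(d[1],d[0]))
K=back(p,f([(381,262),(381,314)]),93); d=K[0]-K[1]; print("knob",K,np.arctan2(d[1],d[0]))
```

```text
[[ 552.57   93.44   51.  ]
 [ 636.81  -60.54   51.  ]
 [ 481.83 -145.23   51.  ]
 [ 397.32    9.33   51.  ]] [517.13 -25.75  51.  ]
yaw 0.49833324423012787 0.5004742124341872
win [571.11   3.32  50.  ] [571.59   3.88  51.  ]
pocket px [322.52  88.35] [  4   5  24  24 466]
pocket 42 [571.98   3.36  42.  ] 62.09446255313948 0.4879668204755707
pocket 40 [572.05   3.4   40.  ] 62.180684036264175 0.48795639284158326
knob [[538.37 -14.69  93.  ]
 [519.57 -24.89  93.  ]] 0.49718327541515656
```

The wheel is within about 0.01 rad of centre, and the pocket is at about (572,3.6). Now the vial.

```bash
python3 -m crank '[{"offset":[0,0.03,0],"spin":0},{"offset":[0,0.07,0],"spin":0},{"offset":[0,0.11,0],"spin":0},{"offset":[0,0.15,0],"spin":0},{"offset":[0,0.19,0],"spin":0},{"offset":[0,0.23,0],"spin":0},{"offset":[0,0.27,0],"spin":0},{"offset":[0,0.3,0],"spin":0}]' 0.7
python3 -m crank '[{"offset":[0,0.02,0],"spin":0},{"offset":[0,0.03,0],"spin":0},{"offset":[0,0.03,0],"spin":0},{"offset":[0,0.03,0],"spin":0},{"offset":[0,0.03,0],"spin":0},{"offset":[0,0.03,0],"spin":0},{"offset":[0,0.03,0],"spin":0},{"offset":[0,0.03,0],"spin":0}]'
python3 - <<'E'
from h import *
np.set_printoptions(precision=2,suppress=True)
p=shot("wrist"); s=manip.read_state(); print(s["eef_pos"],s["eef_rot"],s["joints"])
np.savez("w5.npz",E=p["E"],fx=p["fx"],fy=p["fy"],cx=p["cx"],cy=p["cy"],k1=p["k1"],pixels=p["pixels"])
for d in manip.search_frame(p,"vial_mid")[:2]: print(d)
for d in manip.masks_of(p,"vial_mid")[:2]:
    v,u=np.nonzero(d["mask"]); print(d["conf"],u.min(),u.max(),v.min(),v.max())
save(p,"w5.png")
E
```

```text
clock: 8.02
eef_pos: [484.9, 262.3, 252.7]
eef_rot: [-3.137, -0.001, 0.497]
wrist_force: [0.2, -1.0, -0.3]
finger_gap: 65.8
clock: 8.68
eef_pos: [485.1, 291.6, 252.9]
eef_rot: [-3.137, -0.001, 0.496]
wrist_force: [-0.4, -1.2, -0.3]
finger_gap: 65.8
[485.08 291.74 252.88] [-3.14 -0.    0.5 ] [0.47 0.3  1.41 0.01 1.43 1.55]
{'location': [503.5, 292.3, 67.7], 'conf': 0.64}
0.92 318 341 144 173
```

View pics/w5.png

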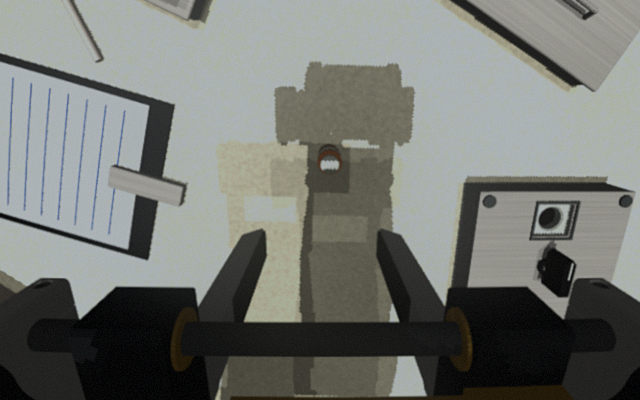

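The vial is at (318–341, 144–173) with its cap near (330,165). I'll fit its position to the mask.

Run:
```python
from h import *
from scipy.optimize import least_squares
np.set_printoptions(precision=2,suppress=True)
p=dict(np.load("w5.npz")); t=np.linspace(0,2*np.pi,60)
def bb(x,off=0):
    V=np.vstack([np.c_[x[0]+r*np.cos(t),x[1]+r*np.sin(t),0*t+z] for r,z in ((11,0),(14,4),(14,65),(10.5,70),(10.5,80))]); q=proj(p,V); return np.r_[q.min(0),q.max(0)]
for tgt in ([318,144,342,174],[318,144,341,173]):
    r=least_squares(lambda x:bb(x)-tgt,[503,292]); print(r.x,r.fun)
print(back(p,[(330,165)],80))
x=r.x; save(p,"w5z.png",(290,120,370,200),6)
im=cv2.imread("pics/w5z.png")
for R_,z in ((14,65),(10.5,80),(14,4)):
    q=(proj(p,np.c_[x[0]+R_*np.cos(t),x[1]+R_*np.sin(t),0*t+z])+.5-[290,120])*6
    cv2.polylines(im,[q.astype(np.int32)],True,(0,255,0),1)
cv2.imwrite("pics/w5z.png",im)
```

```text
[503.03 289.8 ] [-0.33 -0.51  0.33  0.47]
[503.32 290.61] [-0.84 -1.01  0.84  0.92]
[[502.73 289.97  80.  ]]
```

View pics/w5z.png

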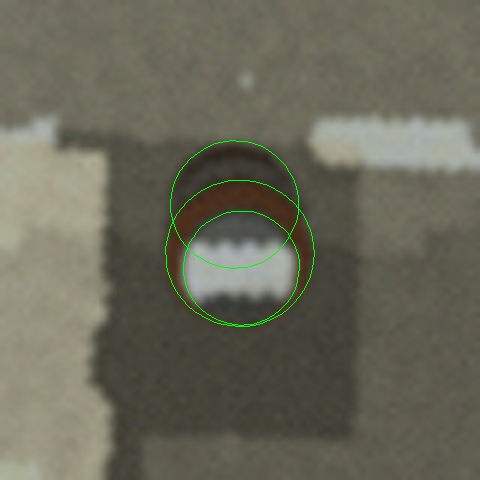

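```bash
python3 -m crank '[{"offset":[0.01,-0.001,0],"spin":0},{"offset":[0.018,-0.0017,-0.02],"spin":0},{"offset":[0.018,-0.0017,-0.05],"spin":0},{"offset":[0.018,-0.0017,-0.08],"spin":0},{"offset":[0.018,-0.0017,-0.11],"spin":0},{"offset":[0.018,-0.0017,-0.14],"spin":0},{"offset":[0.018,-0.0017,-0.15],"spin":0},{"offset":[0.018,-0.0017,-0.15],"spin":0}]'
python3 -m crank '[{"offset":[0,0,-0.01],"spin":0},{"offset":[0,0,-0.02],"spin":0},{"offset":[0,0,-0.03],"spin":0},{"offset":[0,0,-0.04],"spin":0},{"offset":[0,0,-0.05],"spin":0},{"offset":[0,0,-0.058],"spin":0},{"offset":[0,0,-0.063],"spin":0},{"offset":[0,0,-0.063],"spin":0}]'
```

```text
clock: 9.5
eef_pos: [502.5, 289.7, 100.5]
eef_rot: [-3.136, 0.004, 0.496]
wrist_force: [-0.3, -0.1, 0.3]
finger_gap: 65.9
clock: 10.17
eef_pos: [502.0, 289.5, 36.3]
eef_rot: [-3.136, 0.005, 0.496]
wrist_force: [0.5, 0.3, 0.7]
finger_gap: 66.1
```

```bash
python3 -m crank '[{"offset":[0.001,0.0005,0.002],"spin":0},{"offset":[0.001,0.0005,0.002],"spin":0},{"offset":[0.001,0.0005,0.002],"spin":0},{"offset":[0.001,0.0005,0.002],"spin":0},{"offset":[0.001,0.0005,0.002],"spin":0},{"offset":[0.001,0.0005,0.002],"spin":0},{"offset":[0.001,0.0005,0.002],"spin":0},{"offset":[0.001,0.0005,0.002],"spin":0}]' 0.2 50
python3 -m crank '[{"offset":[0,0,0],"spin":0},{"offset":[0,0,0],"spin":0},{"offset":[0,0,0],"spin":0},{"offset":[0,0,0],"spin":0},{"offset":[0,0,0],"spin":0},{"offset":[0,0,0],"spin":0},{"offset":[0,0,0],"spin":0},{"offset":[0,0,0],"spin":0}]'
python3 -c "
from cell import manip
s=manip.read_state();print(s['eef_pos'],s['eef_rot'],s['wrist_force'])"
```

```text
clock: 10.83
eef_pos: [503.1, 290.0, 38.4]
eef_rot: [-3.136, 0.005, 0.496]
wrist_force: [0.2, 0.6, 0.7]
finger_gap: 27.2
clock: 11.5
eef_pos: [503.1, 289.9, 38.4]
eef_rot: [-3.136, 0.005, 0.496]
wrist_force: [0.5, -0.1, 0.2]
finger_gap: 27.3
[503.07275961 289.9489152   38.42426235] [-3.13649321  0.00499473  0.49616891] [ 0.52191377 -0.10348175  0.19447526]
```

```bash
python3 -m crank '[{"offset":[0,0,0.01],"spin":0},{"offset":[0,0,0.025],"spin":0},{"offset":[0,0,0.04],"spin":0},{"offset":[0,0,0.06],"spin":0},{"offset":[0,0,0.08],"spin":0},{"offset":[0,0,0.1],"spin":0},{"offset":[0,0,0.115],"spin":0},{"offset":[0,0,0.12],"spin":0}]'
python3 -m crank '[{"offset":[0.008,-0.02,0],"spin":0},{"offset":[0.017,-0.05,0],"spin":0},{"offset":[0.026,-0.085,0],"spin":0},{"offset":[0.036,-0.12,0],"spin":0},{"offset":[0.045,-0.155,0],"spin":0},{"offset":[0.053,-0.19,0],"spin":0},{"offset":[0.061,-0.225,0],"spin":0},{"offset":[0.069,-0.25,0],"spin":0}]'
python3 -c "
from cell import manip
s=manip.read_state();print(s['eef_pos'],s['eef_rot'],s['wrist_force'])"
```

```text
clock: 12.17
eef_pos: [503.8, 290.4, 161.6]
eef_rot: [-3.137, 0.001, 0.496]
wrist_force: [-0.2, -0.6, -0.6]
finger_gap: 27.2
clock: 12.83
eef_pos: [572.7, 37.7, 161.3]
eef_rot: [-3.136, 0.002, 0.495]
wrist_force: [1.5, -0.1, -1.3]
finger_gap: 27.0
[572.65024681  37.6518966  161.33630443] [-3.13646165e+00  1.84629253e-03  4.95107851e-01] [ 1.4553488  -0.13725014 -1.32027788]
```

```bash
python3 -m crank '[{"offset":[-0.0004,-0.015,0],"spin":0},{"offset":[-0.0008,-0.03,0],"spin":0},{"offset":[-0.0008,-0.034,-0.01],"spin":0},{"offset":[-0.0008,-0.034,-0.025],"spin":0},{"offset":[-0.0008,-0.034,-0.04],"spin":0},{"offset":[-0.0008,-0.034,-0.053],"spin":0},{"offset":[-0.0008,-0.034,-0.056],"spin":0},{"offset":[-0.0008,-0.034,-0.056],"spin":0}]'
python3 - <<'E'
from h import *
np.set_printoptions(precision=2,suppress=True)
t=np.linspace(0,2*np.pi,60); ims=[]
for n,sz in (("scene",60),("side",60),("wrist",110)):
    p=shot(n); s=manip.read_state(); 
    if n=="scene": print(s["eef_pos"],s["eef_rot"],s["wrist_force"])
    T=s["eef_pos"]
    u,v=proj(p,[571.9,3.6,70])[0].astype(int); im=cv2.cvtColor(p["pixels"],cv2.COLOR_RGB2BGR)
    M=cv2.copyMakeBorder(im,150,150,150,150,cv2.BORDER_CONSTANT)[v+150-sz//2:v+150+sz//2,u+150-sz//2:u+150+sz//2]; k=480//sz
    M=cv2.resize(M,(400,400),interpolation=cv2.INTER_CUBIC); k=400/sz
    for r,z,c in ((15,42,(0,255,0)),(14,T[2]-34,(0,0,255)),(14,T[2]+27,(0,0,255))):
        X=[571.9,3.6] if z==42 else T[:2]
        q=(proj(p,np.c_[X[0]+r*np.cos(t),X[1]+r*np.sin(t),0*t+z])-[u,v]+sz/2+.5)*k
        cv2.polylines(M,[q.astype(np.int32)],True,c,1)
    ims.append(M)
cv2.imwrite("pics/c6.png",cv2.resize(np.hstack(ims),(798,266)))
E
```

```text
clock: 13.5
eef_pos: [571.2, 4.2, 104.0]
eef_rot: [-3.135, 0.004, 0.496]
wrist_force: [-0.4, 0.6, -1.2]
finger_gap: 27.2
[571.7    4.12 105.05] [-3.14  0.    0.5 ] [-0.06 -0.05  0.11]
```

View pics/c6.png

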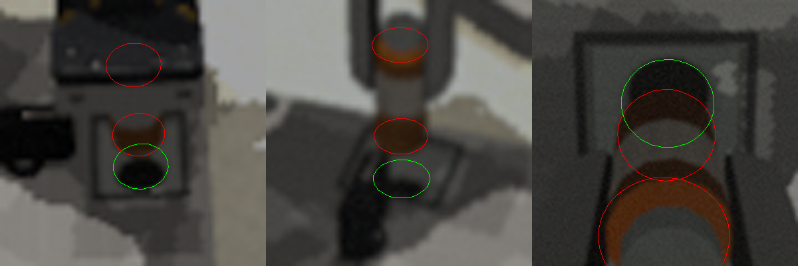

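In all three crops the held vial matches its model (red), and the hole matches the predicted pocket (green). The vial is upright above it. I'll lower it slowly.

```bash
python3 -m crank '[{"offset":[0.0002,-0.0004,-0.003],"spin":0},{"offset":[0.0002,-0.0004,-0.006],"spin":0},{"offset":[0.0002,-0.0004,-0.009],"spin":0},{"offset":[0.0002,-0.0004,-0.012],"spin":0},{"offset":[0.0002,-0.0004,-0.015],"spin":0},{"offset":[0.0002,-0.0004,-0.018],"spin":0},{"offset":[0.0002,-0.0004,-0.021],"spin":0},{"offset":[0.0002,-0.0004,-0.022],"spin":0}]'
python3 -m crank '[{"offset":[0,0,-0.0005],"spin":0},{"offset":[0,0,-0.001],"spin":0},{"offset":[0,0,-0.0015],"spin":0},{"offset":[0,0,-0.002],"spin":0},{"offset":[0,0,-0.0025],"spin":0},{"offset":[0,0,-0.003],"spin":0},{"offset":[0,0,-0.0035],"spin":0},{"offset":[0,0,-0.004],"spin":0}]'
python3 -c "
from cell import manip
s=manip.read_state();print(s['eef_pos'],s['eef_rot'],s['wrist_force'])"
```

```text
clock: 14.32
eef_pos: [572.2, 3.5, 83.4]
eef_rot: [-3.137, 0.002, 0.495]
wrist_force: [-0.3, 0.8, -1.6]
finger_gap: 26.9
clock: 14.98
eef_pos: [572.2, 3.5, 79.4]
eef_rot: [-3.137, 0.002, 0.495]
wrist_force: [-0.0, -0.7, -1.5]
finger_gap: 27.0
[572.18482905   3.50480141  79.36827123] [-3.13662245e+00  1.51179301e-03  4.95295970e-01] [-0.04862016 -0.67348077 -1.47107776]
```

```bash
python3 -m crank '[{"offset":[0,0,-0.0005],"spin":0},{"offset":[0,0,-0.001],"spin":0},{"offset":[0,0,-0.0015],"spin":0},{"offset":[0,0,-0.002],"spin":0},{"offset":[0,0,-0.0025],"spin":0},{"offset":[0,0,-0.003],"spin":0},{"offset":[0,0,-0.0035],"spin":0},{"offset":[0,0,-0.004],"spin":0}]'
```

```text
clock: 15.65
eef_pos: [572.2, 3.5, 75.3]
eef_rot: [-3.137, 0.002, 0.495]
wrist_force: [0.4, 0.4, 0.8]
finger_gap: 27.2
```

```bash
python3 -m crank '[{"offset":[0,0,-0.0003],"spin":0},{"offset":[0,0,-0.0006],"spin":0},{"offset":[0,0,-0.0009],"spin":0},{"offset":[0,0,-0.0012],"spin":0},{"offset":[0,0,-0.0015],"spin":0},{"offset":[0,0,-0.0018],"spin":0},{"offset":[0,0,-0.0021],"spin":0},{"offset":[0,0,-0.0025],"spin":0}]'
```

```text
clock: 16.32
eef_pos: [572.2, 3.5, 72.8]
eef_rot: [-3.137, 0.002, 0.495]
wrist_force: [-0.2, -0.5, 0.3]
finger_gap: 27.0
```

Clean entry, with no side force (foot about 35 mm up). Continuing to the seat.

```bash
python3 -m crank '[{"offset":[0,0,-0.0003],"spin":0},{"offset":[0,0,-0.0006],"spin":0},{"offset":[0,0,-0.0009],"spin":0},{"offset":[0,0,-0.0012],"spin":0},{"offset":[0,0,-0.0015],"spin":0},{"offset":[0,0,-0.0018],"spin":0},{"offset":[0,0,-0.0021],"spin":0},{"offset":[0,0,-0.0025],"spin":0}]'
```

```text
clock: 16.98
eef_pos: [572.2, 3.5, 70.3]
eef_rot: [-3.137, 0.002, 0.495]
wrist_force: [0.5, 0.5, -0.8]
finger_gap: 26.9
```

```bash
python3 -m crank '[{"offset":[0,0,-0.0003],"spin":0},{"offset":[0,0,-0.0006],"spin":0},{"offset":[0,0,-0.0009],"spin":0},{"offset":[0,0,-0.0012],"spin":0},{"offset":[0,0,-0.0015],"spin":0},{"offset":[0,0,-0.0018],"spin":0},{"offset":[0,0,-0.002],"spin":0},{"offset":[0,0,-0.002],"spin":0}]'
```

```text
clock: 17.65
eef_pos: [572.5, 3.6, 69.0]
eef_rot: [-3.137, 0.001, 0.495]
wrist_force: [-2.2, 1.2, 7.1]
finger_gap: 27.0
```

```bash
python3 -m crank '[{"offset":[0,0,-0.0008],"spin":0},{"offset":[0,0,-0.001],"spin":0},{"offset":[0,0,-0.0012],"spin":0},{"offset":[0,0,-0.0014],"spin":0},{"offset":[0,0,-0.0016],"spin":0},{"offset":[0,0,-0.0018],"spin":0},{"offset":[0,0,-0.002],"spin":0},{"offset":[0,0,-0.002],"spin":0}]'
```

```text
clock: 18.32
eef_pos: [572.7, 3.7, 67.8]
eef_rot: [-3.137, 0.0, 0.495]
wrist_force: [-4.4, 0.7, 8.8]
finger_gap: 27.3
```

```bash
python3 -m crank '[{"offset":[0,0,-0.0008],"spin":0},{"offset":[0,0,-0.001],"spin":0},{"offset":[0,0,-0.0012],"spin":0},{"offset":[0,0,-0.0014],"spin":0},{"offset":[0,0,-0.0016],"spin":0},{"offset":[0,0,-0.0018],"spin":0},{"offset":[0,0,-0.002],"spin":0},{"offset":[0,0,-0.002],"spin":0}]'
```

```text
clock: 18.98
eef_pos: [572.7, 3.7, 66.6]
eef_rot: [-3.137, -0.0, 0.495]
wrist_force: [-4.0, 0.6, 9.3]
finger_gap: 27.0
```

Sliding at about 9 N. A side force of about 4 N is building up in x, so I'll ease back 0.5 mm while continuing.

```bash
python3 -m crank '[{"offset":[-0.0005,-0.0001,-0.0008],"spin":0},{"offset":[-0.0005,-0.0001,-0.001],"spin":0},{"offset":[-0.0005,-0.0001,-0.0012],"spin":0},{"offset":[-0.0005,-0.0001,-0.0014],"spin":0},{"offset":[-0.0005,-0.0001,-0.0016],"spin":0},{"offset":[-0.0005,-0.0001,-0.0018],"spin":0},{"offset":[-0.0005,-0.0001,-0.002],"spin":0},{"offset":[-0.0005,-0.0001,-0.002],"spin":0}]'
```

```text
clock: 19.65
eef_pos: [572.5, 3.7, 65.5]
eef_rot: [-3.138, -0.001, 0.496]
wrist_force: [-3.5, 0.8, 8.5]
finger_gap: 27.5
```

```bash
python3 -m crank '[{"offset":[-0.0003,-0.0001,-0.0008],"spin":0},{"offset":[-0.0003,-0.0001,-0.001],"spin":0},{"offset":[-0.0003,-0.0001,-0.0012],"spin":0},{"offset":[-0.0003,-0.0001,-0.0014],"spin":0},{"offset":[-0.0003,-0.0001,-0.0016],"spin":0},{"offset":[-0.0003,-0.0001,-0.0018],"spin":0},{"offset":[-0.0003,-0.0001,-0.002],"spin":0},{"offset":[-0.0003,-0.0001,-0.002],"spin":0}]'
```

```text
clock: 20.32
eef_pos: [572.5, 3.6, 64.3]
eef_rot: [-3.138, -0.002, 0.496]
wrist_force: [-3.4, 1.5, 9.1]
finger_gap: 27.0
```

```bash
python3 -m crank '[{"offset":[-0.0004,-0.0001,-0.0008],"spin":0},{"offset":[-0.0004,-0.0001,-0.001],"spin":0},{"offset":[-0.0004,-0.0001,-0.0012],"spin":0},{"offset":[-0.0004,-0.0001,-0.0014],"spin":0},{"offset":[-0.0004,-0.0001,-0.0016],"spin":0},{"offset":[-0.0004,-0.0001,-0.0018],"spin":0},{"offset":[-0.0004,-0.0001,-0.0018],"spin":0},{"offset":[-0.0004,-0.0001,-0.0018],"spin":0}]'
```

```text
clock: 20.98
eef_pos: [572.4, 3.6, 63.4]
eef_rot: [-3.139, -0.003, 0.496]
wrist_force: [-2.2, 0.5, 8.0]
finger_gap: 26.8
```

```bash
python3 -m crank '[{"offset":[-0.0004,-0.0001,-0.0008],"spin":0},{"offset":[-0.0004,-0.0001,-0.001],"spin":0},{"offset":[-0.0004,-0.0001,-0.0012],"spin":0},{"offset":[-0.0004,-0.0001,-0.0014],"spin":0},{"offset":[-0.0004,-0.0001,-0.0016],"spin":0},{"offset":[-0.0004,-0.0001,-0.0018],"spin":0},{"offset":[-0.0004,-0.0001,-0.0018],"spin":0},{"offset":[-0.0004,-0.0001,-0.0018],"spin":0}]'
```

```text
clock: 21.65
eef_pos: [572.3, 3.6, 62.5]
eef_rot: [-3.139, -0.004, 0.496]
wrist_force: [-2.5, 1.2, 9.7]
finger_gap: 27.2
```

```bash
python3 -m crank '[{"offset":[-0.0003,-0.0001,-0.0008],"spin":0},{"offset":[-0.0003,-0.0001,-0.001],"spin":0},{"offset":[-0.0003,-0.0001,-0.0012],"spin":0},{"offset":[-0.0003,-0.0001,-0.0014],"spin":0},{"offset":[-0.0003,-0.0001,-0.0016],"spin":0},{"offset":[-0.0003,-0.0001,-0.0018],"spin":0},{"offset":[-0.0003,-0.0001,-0.0018],"spin":0},{"offset":[-0.0003,-0.0001,-0.0018],"spin":0}]'
```

```text
clock: 22.32
eef_pos: [572.6, 3.5, 62.2]
eef_rot: [-3.14, -0.005, 0.496]
wrist_force: [-4.8, -0.8, 15.2]
finger_gap: 27.2
```

```bash
python3 -c "
from cell import manip
s=manip.read_state();print(s['eef_pos'],s['wrist_force'],s['moment'])"
```

```text
[572.64299133   3.54430828  62.22460707] [-4.81418933 -0.83737082 15.18227285] [ 0.05523273  1.14237078 -0.02878636]
```

Push rises steeply: the hard stop is at TCP z≈62.2 after about 7.4 mm of travel. I'll hold about 20 N.

```bash
python3 -m crank '[{"offset":[-0.0003,0,-0.0016],"spin":0},{"offset":[-0.0003,0,-0.0017],"spin":0},{"offset":[-0.0003,0,-0.0018],"spin":0},{"offset":[-0.0003,0,-0.0019],"spin":0},{"offset":[-0.0003,0,-0.002],"spin":0},{"offset":[-0.0003,0,-0.002],"spin":0},{"offset":[-0.0003,0,-0.002],"spin":0},{"offset":[-0.0003,0,-0.002],"spin":0}]'
```

```text
clock: 22.98
eef_pos: [573.0, 3.4, 62.2]
eef_rot: [-3.141, -0.007, 0.496]
wrist_force: [-6.8, 0.8, 19.2]
finger_gap: 27.0
```

19.2 N with no further travel, so it is home. Next I'll unload, release and retreat straight up.

```bash
python3 -m crank '[{"offset":[-0.0003,0,-0.001],"spin":0},{"offset":[-0.0006,0,-0.0005],"spin":0},{"offset":[-0.0006,0,0],"spin":0},{"offset":[-0.0006,0,0],"spin":0},{"offset":[-0.0006,0,0],"spin":0},{"offset":[-0.0006,0,0],"spin":0},{"offset":[-0.0006,0,0],"spin":0},{"offset":[-0.0006,0,0],"spin":0}]'
python3 -m crank '[{"offset":[0,0,0],"spin":0},{"offset":[0,0,0],"spin":0},{"offset":[0,0,0],"spin":0},{"offset":[0,0,0],"spin":0},{"offset":[0,0,0],"spin":0},{"offset":[0,0,0],"spin":0},{"offset":[0,0,0],"spin":0},{"offset":[0,0,0],"spin":0}]' 0.65
```

```text
clock: 23.65
eef_pos: [572.5, 3.4, 62.4]
eef_rot: [-3.142, -0.007, 0.496]
wrist_force: [-2.0, -0.7, 5.4]
finger_gap: 27.7
clock: 24.32
eef_pos: [572.5, 3.4, 62.3]
eef_rot: [-3.142, -0.007, 0.496]
wrist_force: [-0.2, 0.6, -0.1]
finger_gap: 61.1
```

```bash
python3 -m crank '[{"offset":[0,0,0.005],"spin":0},{"offset":[0,0,0.02],"spin":0},{"offset":[0,0,0.045],"spin":0},{"offset":[0,0,0.07],"spin":0},{"offset":[0,0,0.1],"spin":0},{"offset":[0,0,0.13],"spin":0},{"offset":[-0.01,-0.005,0.16],"spin":0},{"offset":[-0.03,-0.015,0.19],"spin":0}]'
python3 -m crank '[{"offset":[-0.025,-0.014,0],"spin":0},{"offset":[-0.05,-0.027,0],"spin":0},{"offset":[-0.055,-0.03,0],"spin":0},{"offset":[-0.055,-0.03,0],"spin":0},{"offset":[-0.055,-0.03,0],"spin":0},{"offset":[-0.055,-0.03,0],"spin":0},{"offset":[-0.055,-0.03,0],"spin":0},{"offset":[-0.055,-0.03,0],"spin":0}]'
python3 - <<'E'
from h import *
np.set_printoptions(precision=3,suppress=True)
t=np.linspace(0,2*np.pi,60); ims=[]
for n in ("wrist","scene","side"):
    p=shot(n)
    for k in ("vial_mid",):
        for d in manip.search_frame(p,k)[:1]: print(n,k,d)
    sz=160 if n=="wrist" else 90
    u,v=proj(p,[550,-10,70])[0].astype(int); print(u,v)
    im=cv2.copyMakeBorder(cv2.cvtColor(p["pixels"],cv2.COLOR_RGB2BGR),150,150,150,150,cv2.BORDER_CONSTANT)
    M=cv2.resize(im[v+150-sz//2:v+150+sz//2,u+150-sz//2:u+150+sz//2],(400,400),interpolation=cv2.INTER_CUBIC)
    for r,z in ((14,50),(14,87),(10.5,102)):
        q=(proj(p,np.c_[571.9+r*np.cos(t),3.6+r*np.sin(t),0*t+z])-[u,v]+sz/2+.5)*400/sz
        cv2.polylines(M,[q.astype(np.int32)],True,(0,255,0),1)
    ims.append(M)
cv2.imwrite("pics/end.png",cv2.resize(np.hstack(ims),(798,266)))
s=manip.read_state();print(s["clock"],s["eef_pos"],s["wrist_force"])
E
```

```text
clock: 24.98
eef_pos: [542.7, -11.1, 253.8]
eef_rot: [-3.142, -0.008, 0.497]
wrist_force: [-0.5, -0.3, -0.3]
finger_gap: 61.0
clock: 25.65
eef_pos: [488.1, -40.8, 253.4]
eef_rot: [-3.141, -0.007, 0.497]
wrist_force: [0.3, -0.1, 0.2]
finger_gap: 61.0
wrist vial_mid {'location': [569.8, 3.6, 102.7], 'conf': 0.71}
322 114
scene vial_mid {'location': [575.3, 0.1, 88.5], 'conf': 0.73}
291 196
side vial_mid {'location': [569.2, -4.1, 87.4], 'conf': 0.85}
304 207
25.95 [487.711 -41.074 253.729] [ 0.75   0.311 -1.168]
```

View pics/end.png

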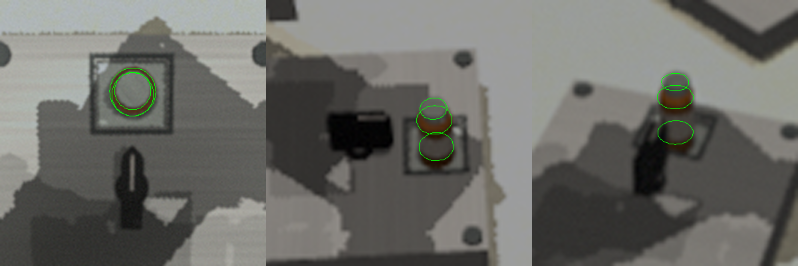

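The vial stands upright in the window, matching the model for a top at 102 mm (middle at about 62 mm). The knob still points at the window and the gripper is well clear. I'll hand the job in.

```bash
python3 -c "
from cell import manip
print(manip.sign_off())"
```

```text
the job is handed in; nothing more can be done
None
```

The amber vial is standing home in the store's pocket, released and upright in the window. I handed the job in at about 26 s; sign-off gave no verdict.

- **Knob:** I turned it about 80° clockwise. The wrist camera then put the empty pocket within about 0.01 rad of the window's centre. By eye, the knob still pointed at the window in the last pictures.
- **Pressing:** The vial went into the pocket with no side force. The seat slid at about 9 N, and after roughly 7.4 mm the push rose steeply to 15 N. I then held 19.2 N with no further travel.
- **Side load:** While pressing, the wrist also felt up to 7 N sideways. Added to the push, this comes to at most about 26 N, under the 30 N limit. That is worked out from readings at the end of each move, not continuously.
- **Last check:** The wrist, scene and side pictures match an upright vial centred in the pocket, its middle about 62 mm above the table. Afterwards the wrist force was about zero and the gripper was well clear.
- **Disagreement:** The networks' vial positions differed between cameras by up to about 8 mm sideways. Part of that is because they report the visible surface, so I relied on the model overlays instead.
- **Not measured:** I did not re-measure the canister, pump bottle or tray at the end. The arm's path stayed clear of all three, and the wrist showed no unexpected contact.

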